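# Load and close a vial reaction block

## Task

Get the reaction block ready for the shaker: stand the loose white-capped vial in the block's one empty well, pushed or lowered fully home; then lower the blue cover by its handle over the block's two dowels, without letting it drop, until it rests flush on the block; then swing the red-knobbed clip round to its stop over the end of the cover so that it cannot lift off. Leave the vials already in the block where they are, and do not disturb the other things on the bench.

Things in the scene. Friction and masses are not known exactly. Their poses are not given: they have to be found in the camera images.
- block: Aluminium reaction block fixed on the worktop, 160 x 92 mm, 45 mm high; origin at the centre of its underside, x along the length, z up. Six round wells, 23 mm across, 30 mm deep, at x = -40, 0, +40 and y = -24, +24 mm; five hold vials, white caps 19 mm above the block. Two dowels at (-66, +34) and (+66, -34) mm. The clip's post is at its -x end, towards the robot.
- block_seat (a point): Centre of the block's top face, 45 mm above the worktop, axes as the block's; the cover's origin comes here when it is seated flush (either way round).
- free_well (a point): Centre of the floor of the one empty well, the one at x = -40, y = -24 mm of the block, 30 mm below the block's top; the vial's origin comes here when the vial is fully home.
- dowel_a (a point): Tip of one steel dowel, 8 mm thick with a bullet-shaped end, 34 mm above the block's top, at (-66, +34) mm of the block.
- dowel_b (a point): Tip of the other, equal dowel, at (+66, -34) mm of the block.
- clip (a joint): Angle of the steel turn clip about its upright post (rad, counter-clockwise from above positive, -0.6 to 1.57). At 0 its arm points along the block's -y, clear of the cover's place; 1.57 is its stop, arm along +x over the cover's end. Stays where left; about 1.5 N at the knob. The arm (14 mm wide, 4 mm thick) passes 2 mm over a seated cover and hits one that is not.
- clip_pivot (a point): Point on the clip's axis at the underside of its arm: 94 mm from the block's centre towards -x, 27 mm above the block's top. Axes as the block's.
- clip_knob (a point): Centre of the red round knob standing on the end of the clip's arm, 40 mm from the clip's axis; knob 12 mm thick, from 4 to 26 mm above the arm's underside (this point 15 mm above it). Turns with the clip.
- cover: Blue anodised cover plate with a steel bridge handle, loose, 160 x 92 x 25 mm, 0.35 kg; origin at the centre of its underside, x along the length, z up. Two through holes of 10 mm at (-66, +34) and (+66, -34) mm for the dowels; six 28 mm pockets 20 mm deep from below for the caps, with 10 mm needle ports above them. It lies right side up on the worktop.
- cover_handle (a point): Centre of the handle's bar, 40 mm above the cover's top face (65 mm above its underside), over its middle. Bar 78 mm along the cover's x, 12 mm wide along y and 12 mm high; 34 mm free below it.
- vial: The vial to be loaded: glass screw-cap vial, 21 mm across, 49 mm high, white cap 19 mm across on the top 9 mm; stands on the worktop to one side of the block and cover; origin at the centre of its underside, z up.
- big_vial: A larger vial with a black cap, 24 mm across, 56 mm high, standing on the worktop on the other side: not part of the job, does not fit the wells. Origin under its centre.
- petri: Petri dish, 65 mm across, 16 mm high, on the right; a bystander.
- bench_timer: White bench timer, 62 x 62 x 18 mm, on the right; a bystander.
- notebook: Dark blue logbook, 200 x 151 x 14 mm, on the left; a bystander.
- pen: Blue pen, 134 mm, lying on the logbook; a bystander.
- black_marker: Black marker pen, 126 mm, behind the block and cover; a bystander.
- rack_vial_1: White-capped vial (21 x 49 mm) already home in the block's well: nearest the robot, left (+y); origin at the centre of its underside.
- rack_vial_2: White-capped vial (21 x 49 mm) already home in the block's well: middle, right (-y); origin at the centre of its underside.
- rack_vial_3: White-capped vial (21 x 49 mm) already home in the block's well: middle, left (+y); origin at the centre of its underside.
- rack_vial_4: White-capped vial (21 x 49 mm) already home in the block's well: far, right (-y); origin at the centre of its underside.
- rack_vial_5: White-capped vial (21 x 49 mm) already home in the block's well: far, left (+y); origin at the centre of its underside.

How it is judged:
By the outcome, as a careful person would: the job done as asked, in the order asked, and still so for the second after the job is handed in, with the robot touching nothing.
It also fails if it takes over 67 s, if anything falls off the work surface, if the arm or the gripper's body presses on something with over 40 N, if the wrist force passes 120 N, or if a joint passes its speed limit or range.

## Robot

A 7-joint arm with a two-finger parallel gripper is mounted at the origin on a cart in front of the work surface, level with it; the furniture and walls round the work are solid. World frame = base frame: x ahead of the robot, y to its left, z up, the work surface at z = 0. Lengths are in m, angles in rad, forces in N, time in s.
With the tool pointing down it reaches from about 0.425 to 0.875 m from the base axis. Payload 4.7 kg.
Tool frame: the origin (TCP) lies on the centre line of the jaws, within the pads' length; the fingertips stand 17 mm ahead of it and the grasp point (between the pads) lies 2 mm behind it (arm.tip_extent is the distance from the TCP to the fingertips, in m); z points along the fingers, y is the direction in which the jaws open and shut (so a half turn about z gives the same grasp; the last joint's range is limited). The gripper opens to 87 mm and grips with 3 to 60 N. Pads are 19 mm wide; open, the fingers measure 117 mm over their backs; the gripper's body (75 mm by 190 mm) begins 51 mm behind the grasp point.
Start: joints at [1.363, 0.321, -0.07, 1.45, 0.023, 1.371, -0.057], TCP at [0.143, -0.634, 0.24] pointing down, gripper open.
Joint ranges: [-2.86, 2.86], [-0.3, 2.09], [-1.38, 1.24], [0.06, 2.45], [-1.56, 4.7], [0.09, 2.05], [-2.69, 2.69]. Speed limits (rad/s): [2.57, 2.57, 3.14, 3.14, 3.14, 3.14, 3.14].

## Interface

Orientations are given as a unit quaternion [x, y, z, w].
In Python, from plant import readout, imaging, workorder, arm gives the robot as it stands.
- The arm moves only by the tool step_arm, never from a script. Its argument "rows" is a list of rows, each an object with "offset": the shift along the tool's x, y, z in mm, a list of three; "rot": the turn, a rotation vector about the tool's x, y, z in rad, a list of three. A call has 1 to 10 rows; each row shifts and turns the pose as measured when the row begins, along the tool's axes as they then stand; what a row does not reach is not made up. A row lasts 1/8 s, in which the tool goes at most 62.5 mm and 10.7 degrees, less where a joint would pass 70% of its speed; a pose out of reach is approached as far as the arm can. A call with a gripper value outside its range is refused whole. "gripper" is the closure, from 0 (fully open) to 1 (shut), set as the call begins (left out, the last holds). The fingers move at their own pace and stop on an object; "grip_force" is the grip in N (left out, the last holds). Time passes only in rows, so rows that do not move let the fingers close. It gives the time, the measured TCP pose, the force and the opening at its end, in the units of the state.
- readout.state(): the state, without advancing time (a new reading comes with each control period).
- imaging.snapshot(name): name is "scene" or "top" or "wrist"; returns the picture (420x560x3 uint8, blue, green, red); there is no depth.
- imaging.camera_params(name): a dict with "fx", "fy", "cx", "cy" (pixels), "R" (3x3) and "t" (3): a world point X has camera coordinates R X + t; the wrist camera has in their place "hand_eye" (4x4, takes a point from camera to tool coordinates, whose origin is the TCP and whose axes are the flange's). Camera axes: x right, y down, z forward; pixel columns grow to the right and rows downward; lengths in m; the calibration is good to about 2 mm. A picture is of the moment at which its call begins: read the wrist's pose just before it. camera_params takes no time and is no camera call.
- workorder.sign_off(): hands the job in, once; it reports no verdict.
The state is a dict: "clock": time; "qpos": joint angles; "dq": joint speeds; "joint_torque": joint torques, N m; "eef_pos": TCP position; "tcp_rot": TCP orientation; "wrist_force": force on the tool from outside, world axes, zero at the start; "ft_torque": the same for the moment, N m; "finger_gap": opening from 0.0 (shut) to 1.0 (fully open).
Only numpy, scipy, OpenCV 4.12 (cv2) and the standard library are available. Lean on these libraries where they do the work, as an engineer would, in place of code of your own. Each camera call takes 0.05 s, during which the arm holds its last target.

## Working session

There is one attempt and no reset: what is moved stays moved. The work goes in short steps, Python scripts to look and compute and a tool call to move; the robot and the scene stay as the last step left them, time stands still between calls to the robot, and variables do not carry over. Pictures are saved under pics/ and viewed, and the job is handed in when it is done.

Besides the shell and the picture viewer there is one more tool, called after "Request:" as name(argument=value, ...), one argument or row to a line, values as JSON. step_arm: Moves the arm, as the interface text tells. Its arguments: {"type":"object","properties":{"rows":{"type":"array"},"gripper":{"type":"number"},"grip_force":{"type":"number"}},"required":["rows"]}

```bash
ls; mkdir -p pics; python3 - <<'E'
from plant import readout, imaging, workorder, arm
import cv2,numpy as np
print(readout.state()); print([a for a in dir(arm) if a[0]!='_'])
for n in("scene","top","wrist"):
    cv2.imwrite(f"pics/{n}0.png",imaging.snapshot(n)); print(n,imaging.camera_params(n))
E
```

```text
pics
{'clock': 0.0, 'qpos': array([ 1.36310668,  0.32183193, -0.07008072,  1.45167198,  0.02257984,
        1.37078173, -0.05691042]), 'dq': array([ 0.00106582,  0.00131612, -0.00093758, -0.00190449, -0.00018946,
        0.00154262,  0.00063523]), 'joint_torque': array([-2.05087149e-04, -4.91285992e+01, -4.03963253e-01, -3.12527740e+01,
       -6.38463395e-02,  4.35392931e-02,  1.72442733e-04]), 'eef_pos': array([ 0.14282814, -0.63358467,  0.23845715]), 'tcp_rot': array([ 9.93856338e-01,  1.10673712e-01, -1.44614132e-04, -9.42090606e-04]), 'wrist_force': array([0.19999863, 0.88730204, 0.53117561]), 'ft_torque': array([-0.01115304, -0.03917661,  0.04322798]), 'finger_gap': 0.998943483880847}
['PlanningError', 'tip_extent']
scene {'fx': 521.8053773629177, 'fy': 521.8053773629177, 'cx': 284.9157599154852, 'cy': 214.79066317565943, 'R': array([[-0.71103376, -0.70264231, -0.02692183],
       [-0.26930699,  0.30749139, -0.91264604],
       [ 0.64954195, -0.6416719 , -0.40786324]]), 't': array([0.37802587, 0.23169223, 1.36851687])}
top {'fx': 388.20888268045655, 'fy': 388.20888268045655, 'cx': 284.1670673718994, 'cy': 212.2718926443933, 'R': array([[ 0.01467588, -0.99983545,  0.01066242],
       [-0.99557675, -0.01560138, -0.09264735],
       [ 0.09279846, -0.00925558, -0.99564189]]), 't': array([-0.0560324 ,  0.58467984,  1.45032911])}
wrist {'fx': 374.76795063660694, 'fy': 374.76795063660694, 'cx': 276.25652880377356, 'cy': 206.13483209817753, 'hand_eye': array([[ 3.20183229e-04, -9.64358537e-01, -2.64598771e-01,
         7.14359460e-02],
       [ 9.99998742e-01,  7.19884703e-04, -1.41362763e-03,
        -4.99772276e-04],
       [ 1.55372448e-03, -2.64597985e-01,  9.64357554e-01,
        -1.45102070e-01],
       [ 0.00000000e+00,  0.00000000e+00,  0.00000000e+00,
         1.00000000e+00]])}
```

View pics/top0.png

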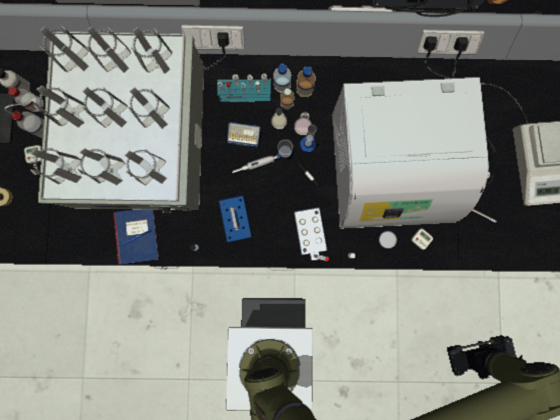

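View pics/scene0.png

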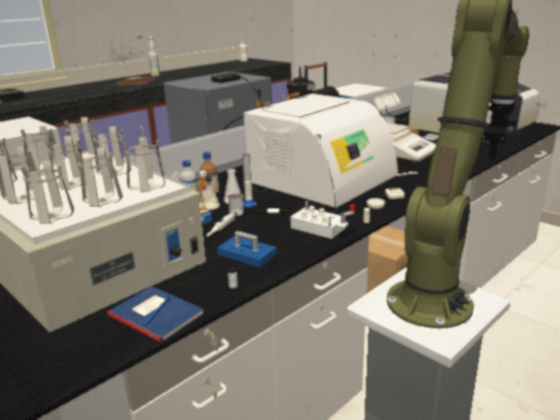

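The top view shows the block near (311,231), the cover at (234,219), the clip at (320,257), the loose vial at (352,256) and the black-capped vial at (196,247). I'll zoom in for accurate measurements.

```bash
cat > h.py <<'E'
import numpy as np,cv2
from plant import readout, imaging
from scipy.spatial.transform import Rotation as Rr
def ray(cam,u,v,z,pose=None):
    p=imaging.camera_params(cam)
    d=np.array([(u-p['cx'])/p['fx'],(v-p['cy'])/p['fy'],1.])
    if cam=='wrist':
        pos,q=pose; R=Rr.from_quat(q).as_matrix(); H=p['hand_eye']
        o=R@H[:3,3]+pos; d=R@H[:3,:3]@d
    else:
        R=p['R'];o=-R.T@p['t'];d=R.T@d
    return o+d*(z-o[2])/d[2]
def proj(cam,X,pose=None):
    p=imaging.camera_params(cam);X=np.atleast_2d(X)
    if cam=='wrist':
        pos,q=pose;R=Rr.from_quat(q).as_matrix();H=p['hand_eye']
        T=(X-pos)@R; c=(T-H[:3,3])@H[:3,:3]
    else: c=X@p['R'].T+p['t']
    return np.c_[p['fx']*c[:,0]/c[:,2]+p['cx'],p['fy']*c[:,1]/c[:,2]+p['cy']]
def crop(src,dst,x,y,w,h,s):
    im=cv2.imread(src)[y:y+h,x:x+w]
    cv2.imwrite(dst,cv2.resize(im,None,fx=s,fy=s,interpolation=cv2.INTER_CUBIC))
E
python3 - <<'E'
from h import *
crop('pics/top0.png','pics/top0a.png',180,185,200,85,4)
for n,u,v,z in [('block',311,231,.045),('cover',234,219,.025),('vial',352,256,.049),('big',196,247,.056)]: print(n,ray('top',u,v,z))
E
```

```text
block [ 0.51492881 -0.14856758  0.045     ]
cover [0.55701683 0.14314607 0.025     ]
vial [ 0.42410312 -0.30159592  0.049     ]
big [0.44890659 0.27680242 0.056     ]
```

View pics/top0a.png

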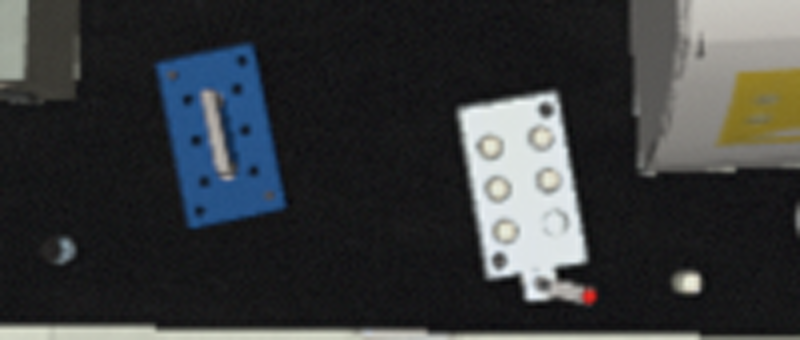

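View pics/wrist0.png

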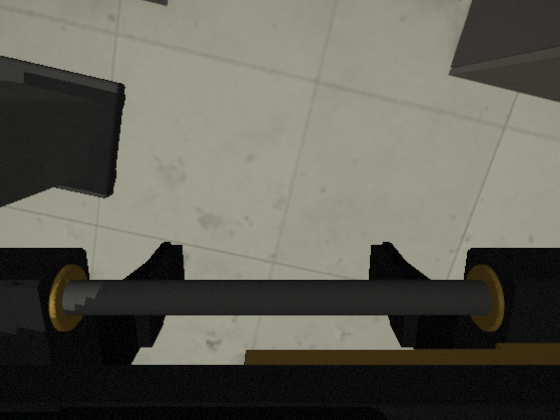

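Request:
step_arm(
  rows=[
    {"offset":[39,-33.6,0],"rot":[0,0,0]},
    {"offset":[39,-33.6,0],"rot":[0,0,0]},
    {"offset":[39,-33.6,0],"rot":[0,0,0]},
    {"offset":[39,-33.6,0],"rot":[0,0,0]},
    {"offset":[39,-33.6,0],"rot":[0,0,0]},
    {"offset":[39,-33.6,0],"rot":[0,0,0]},
    {"offset":[39,-33.6,0],"rot":[0,0,0]},
    {"offset":[39,-33.6,0],"rot":[0,0,0]},
    {"offset":[39,-33.6,0],"rot":[0,0,0]},
    {"offset":[39,-33.6,0],"rot":[0,0,0]},
  ],
  gripper=0.3,
)

```text
clock: 1.4
eef_pos: [0.4551, -0.2109, 0.2356]
tcp_rot: [0.994, 0.106, -0.002, -0.001]
wrist_force: [0.4, -1.4, 0.1]
finger_gap: 0.705
```

```bash
python3 - <<'E'
from h import *
s=readout.state();print(s['eef_pos'],s['tcp_rot'],s['qpos'],s['dq'])
cv2.imwrite('pics/w1.png',imaging.snapshot('wrist'))
np.savez('w1.npz',p=s['eef_pos'],q=s['tcp_rot'])
s=readout.state();print(s['eef_pos'],s['tcp_rot'])
E
```

```text
[ 0.45505995 -0.21090093  0.23555476] [ 0.99440453  0.10562139 -0.0015569  -0.00114856] [ 0.86489837  0.03133583 -0.4899395   1.79866666  0.01460813  1.31912387
 -0.98768892] [-0.45734845  0.17518261 -0.42920214 -0.15680518  0.08512263 -0.00220789
 -0.9016948 ]
[ 0.4596594  -0.20278259  0.2358813 ] [ 9.93849626e-01  1.10691485e-01  4.84400057e-04 -3.17523185e-03]
```

View pics/w1.png

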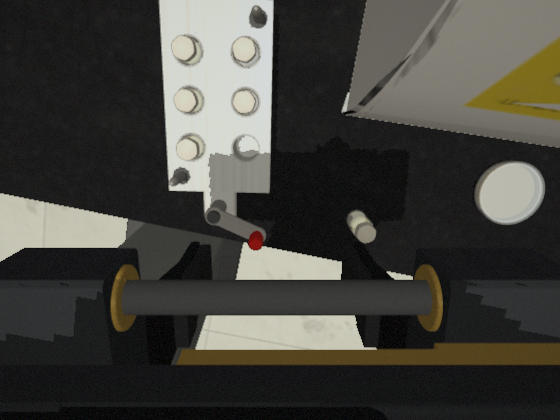

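```bash
python3 - <<'E'
from h import *
s=readout.state();print(s['eef_pos'],s['tcp_rot'],abs(s['dq']).max())
cv2.imwrite('pics/w2.png',imaging.snapshot('wrist'))
np.savez('w2.npz',p=s['eef_pos'],q=s['tcp_rot'])
crop('pics/w2.png','pics/w2a.png',140,0,260,260,2.3)
im=cv2.imread('pics/w2.png')
E
```

```text
[ 0.4596594  -0.20278259  0.2358813 ] [ 9.93849626e-01  1.10691485e-01  4.84400057e-04 -3.17523185e-03] 0.1656095678476782
```

View pics/w2a.png

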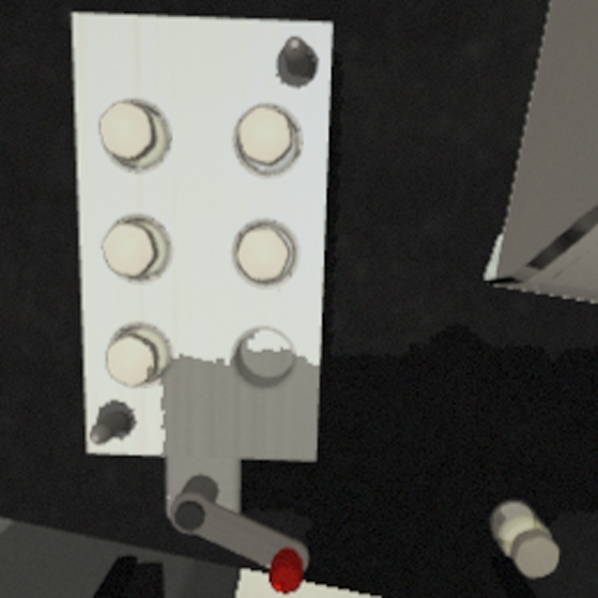

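```bash
cat >> h.py <<'E'
from scipy.optimize import least_squares
def fit(cam,pts,uv,x0,pose,free_z=False):
    pts=np.array(pts,float);uv=np.array(uv,float)
    def W(a):
        c,s=np.cos(a[2]),np.sin(a[2])
        z=a[3] if free_z else 0
        return np.c_[a[0]+c*pts[:,0]-s*pts[:,1],a[1]+s*pts[:,0]+c*pts[:,1],pts[:,2]+z]
    f=lambda a:(proj(cam,W(a),pose)-uv).ravel()
    r=least_squares(f,list(x0)+([0.] if free_z else []),loss='soft_l1',x_scale=[.01]*len(r0(x0,free_z)))
    return r.x,f(r.x).reshape(-1,2)
def r0(x0,f): return list(x0)+([0] if f else [])
E
python3 - <<'E'
from h import *
d=np.load('w2.npz');pose=(d['p'],d['q'])
k=lambda l:[(140+x/2.3,y/2.3) for x,y in l]
pts=[(.08,.046,.045),(.08,-.046,.045),(-.08,-.046,.045),(-.08,.046,.045),(.066,-.034,.079),(-.066,.034,.079),
 (.04,.024,.064),(.04,-.024,.064),(0,.024,.064),(0,-.024,.064),(-.04,.024,.064)]
uv=k([(72,12),(332,20),(318,461),(87,453),(294,42),(98,437),(128,131),(266,135),(129,246),(265,250),(132,358)])
for fz in(0,1):
    a,r=fit('wrist',pts,uv,[.515,-.149,.19],pose,fz);print(a.round(4));print(r.round(1).tolist())
print('vialcap',ray('wrist',*k([(535,554)])[0],.049,pose))
print('knobtop',ray('wrist',*k([(287,578)])[0],.098,pose),'pivot top',ray('wrist',*k([(190,513)])[0],.078,pose))
E
```

```text
[ 0.5156 -0.1453  0.1909]
[[0.3, 0.0], [0.4, 0.2], [0.0, -0.8], [1.1, -0.5], [0.5, -0.2], [-0.5, 0.2], [-0.8, -1.1], [-0.2, -0.9], [0.0, 1.1], [-0.6, 1.2], [-0.1, 1.1]]
[ 5.156e-01 -1.452e-01  1.910e-01 -4.000e-04]
[[0.3, 0.1], [0.3, 0.3], [0.0, -0.9], [1.1, -0.7], [0.5, -0.1], [-0.4, 0.1], [-0.8, -1.1], [-0.3, -0.8], [0.1, 1.1], [-0.6, 1.2], [-0.1, 1.0]]
vialcap [ 0.42745566 -0.30073907  0.049     ]
knobtop [ 0.41439117 -0.20166631  0.098     ] pivot top [ 0.42342124 -0.162257    0.078     ]
```

```bash
cat >> h.py <<'E'
def to(x,y,z,yaw):
    s=readout.state();R=Rr.from_quat(s['tcp_rot'])
    T=Rr.from_euler('z',yaw)*Rr.from_euler('x',np.pi)
    off=R.inv().apply(np.array([x,y,z])-s['eef_pos'])*1000
    rv=(R.inv()*T).as_rotvec()
    print('t',s['clock'],'offset',off.round(1),'rot',rv.round(4),'F',s['wrist_force'].round(1))
    return off,rv
E
cat > to.py <<'E'
import sys
from h import *
to(*map(float,sys.argv[1:5]))
E
python3 to.py .4275 -.3007 .12 .19
```

```text
t 1.5 offset [-50.5  86.6 115.4] rot [-0.0051  0.0003  0.0325] F [-0.3 -0.5  0. ]
```

Request:
step_arm(
  rows=[
    {"offset":[-17,29,38],"rot":[-0.005,0,0.032]},
    {"offset":[-17,29,38],"rot":[0,0,0]},
    {"offset":[-17,29,38],"rot":[0,0,0]},
    {"offset":[0,0,0],"rot":[0,0,0]},
    {"offset":[0,0,0],"rot":[0,0,0]},
  ],
  gripper=0.4,
)

```text
clock: 2.12
eef_pos: [0.4256, -0.3026, 0.1193]
tcp_rot: [0.995, 0.097, 0.001, 0.001]
wrist_force: [-0.1, -0.2, 0.4]
finger_gap: 0.598
```

```bash
python3 to.py .4275 -.3007 .052 .19; python3 - <<'E'
from h import *
s=readout.state();print(s['eef_pos'],abs(s['dq']).max())
cv2.imwrite('pics/w3.png',imaging.snapshot('wrist'))
np.savez('w3.npz',p=s['eef_pos'],q=s['tcp_rot'])
E
```

```text
t 2.125 offset [ 2.1 -1.6 67.3] rot [ 0.0015 -0.0012  0.0045] F [-0.1 -0.2  0.4]
[ 0.42561558 -0.30260839  0.11930127] 0.017760340010812933
```

View pics/w3.png

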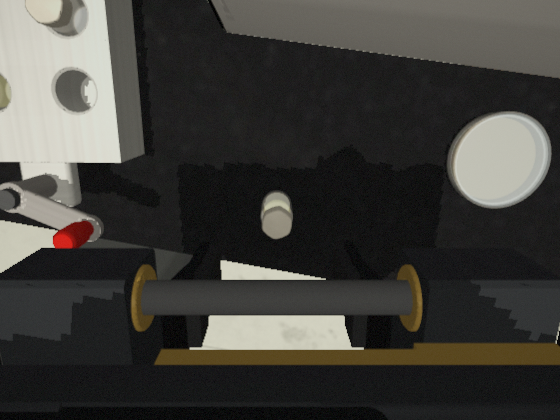

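```bash
python3 - <<'E'
from h import *
d=np.load('w3.npz');pose=(d['p'],d['q'])
print(ray('wrist',277,223,.049,pose), ray('wrist',72,235,.098,pose))
E
```

```text
[ 0.42737825 -0.30202528  0.049     ] [ 0.41836281 -0.20540806  0.098     ]
```

Request:
step_arm(
  rows=[
    {"offset":[2,-1,34],"rot":[0.001,-0.001,0.004]},
    {"offset":[0,0,33],"rot":[0,0,0]},
    {"offset":[0,0,0],"rot":[0,0,0]},
  ],
)

```text
clock: 2.55
eef_pos: [0.4313, -0.301, 0.0554]
tcp_rot: [0.995, 0.097, 0.003, 0.003]
wrist_force: [-0.3, 0.1, 0.3]
finger_gap: 0.602
```

```bash
python3 to.py .4275 -.3015 .052 .19
```

```text
t 2.55 offset [-3.8 -0.3  3.4] rot [ 0.0068 -0.0052  0.0043] F [-0.3  0.1  0.3]
```

Request:
step_arm(
  rows=[
    {"offset":[-4,0,3],"rot":[0.007,-0.005,0.004]},
    {"offset":[0,0,0],"rot":[0,0,0]},
  ],
)

```text
clock: 2.8
eef_pos: [0.4294, -0.3024, 0.0556]
tcp_rot: [0.995, 0.096, 0.002, 0.001]
wrist_force: [-0.4, 0.0, 0.7]
finger_gap: 0.594
```

Request:
step_arm(
  rows=[
    {"offset":[0,0,0],"rot":[0,0,0]},
    {"offset":[0,0,0],"rot":[0,0,0]},
    {"offset":[0,0,0],"rot":[0,0,0]},
    {"offset":[0,0,0],"rot":[0,0,0]},
  ],
  gripper=1,
  grip_force=15,
)

```text
clock: 3.3
eef_pos: [0.4306, -0.3034, 0.058]
tcp_rot: [0.995, 0.095, 0.003, 0.003]
wrist_force: [0.2, 0.4, -0.3]
finger_gap: 0.229
```

```bash
python3 to.py .4275 -.3015 .052 .19
```

```text
t 3.3 offset [-2.8 -2.5  5.9] rot [ 0.0064 -0.0056  0.0012] F [ 0.2  0.4 -0.3]
```

Request:
step_arm(
  rows=[
    {"offset":[0,0,0],"rot":[0,0,0]},
    {"offset":[-2,-2,3],"rot":[0.006,-0.005,0]},
    {"offset":[0,0,4],"rot":[0,0,0]},
  ],
  gripper=0.65,
)

```text
clock: 3.68
eef_pos: [0.4282, -0.3017, 0.0506]
tcp_rot: [0.995, 0.095, 0.0, -0.0]
wrist_force: [0.2, 0.3, -0.4]
finger_gap: 0.345
```

```bash
python3 to.py .4275 -.3015 .052 .19
```

```text
t 3.675 offset [-0.6 -0.4 -1.4] rot [-0.     -0.0003  0.0012] F [ 0.2  0.3 -0.4]
```

Request:
step_arm(
  rows=[
    {"offset":[0,0,0],"rot":[0,0,0]},
    {"offset":[0,0,0],"rot":[0,0,0]},
    {"offset":[0,0,0],"rot":[0,0,0]},
  ],
  gripper=1,
  grip_force=15,
)

```text
clock: 4.05
eef_pos: [0.4279, -0.3015, 0.05]
tcp_rot: [0.995, 0.095, -0.0, -0.0]
wrist_force: [-0.2, 0.8, -0.7]
finger_gap: 0.211
```

```bash
python3 to.py .4275 -.3015 .052 .19; python3 to.py .4275 -.3015 .12 .19; python3 -c "
from h import *
c,s=np.cos(.191),np.sin(.191)
print('well',.5156-.04*c+.024*s,-.1453-.04*s-.024*c)"
```

```text
t 4.05 offset [-0.4 -0.1 -2. ] rot [-0.0008  0.0003  0.0011] F [-0.2  0.8 -0.7]
t 4.05 offset [ -0.4  -0.2 -70. ] rot [-0.0008  0.0003  0.0011] F [-0.2  0.8 -0.7]
well 0.48088358390077646 -0.1764571894307811
```

Request:
step_arm(
  rows=[
    {"offset":[0,0,-30],"rot":[0,0,0]},
    {"offset":[0,0,-45],"rot":[0,0,0]},
    {"offset":[0,0,-45],"rot":[0,0,0]},
    {"offset":[0,0,0],"rot":[0,0,0]},
  ],
)

```text
clock: 4.55
eef_pos: [0.4276, -0.3012, 0.1729]
tcp_rot: [0.995, 0.096, -0.001, -0.001]
wrist_force: [0.9, 0.5, -0.3]
finger_gap: 0.208
```

```bash
python3 to.py .4809 -.1765 .17 .191; python3 - <<'E'
from h import *
s=readout.state();print(s['eef_pos'],s['finger_gap'])
cv2.imwrite('pics/w4.png',imaging.snapshot('wrist'))
np.savez('w4.npz',p=s['eef_pos'],q=s['tcp_rot'])
E
```

```text
t 4.55 offset [  76.1 -112.3    3.1] rot [-0.0022  0.0011  0.0005] F [ 0.9  0.5 -0.3]
[ 0.42759269 -0.30120867  0.17291605] 0.20820437187853552
```

View pics/w4.png

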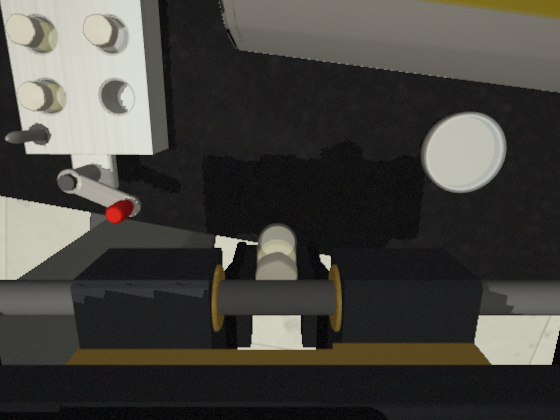

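The vial hangs upright between the jaws (bottom at about 277,235). Next I move it over the empty well.

Request:
step_arm(
  rows=[
    {"offset":[25,-37.5,0],"rot":[-0.002,0.001,0]},
    {"offset":[25,-37.5,1],"rot":[0,0,0]},
    {"offset":[25,-37.5,1],"rot":[0,0,0]},
    {"offset":[0,0,0],"rot":[0,0,0]},
    {"offset":[0,0,0],"rot":[0,0,0]},
  ],
)

```text
clock: 5.22
eef_pos: [0.4755, -0.1721, 0.1619]
tcp_rot: [0.996, 0.094, -0.006, -0.004]
wrist_force: [1.1, -0.0, 0.4]
finger_gap: 0.206
```

```bash
python3 to.py .4809 -.1765 .12 .191; python3 - <<'E'
from h import *
s=readout.state();print(s['eef_pos'],s['finger_gap'])
cv2.imwrite('pics/w5.png',imaging.snapshot('wrist'))
np.savez('w5.npz',p=s['eef_pos'],q=s['tcp_rot'])
crop('pics/w5.png','pics/w5a.png',160,60,240,200,3)
E
```

```text
t 5.225 offset [ 5.   5.7 41.8] rot [-0.0096  0.0114 -0.0022] F [ 1.1 -0.   0.4]
[ 0.47546262 -0.1721129   0.16191608] 0.20623744502575433
```

View pics/w5a.png

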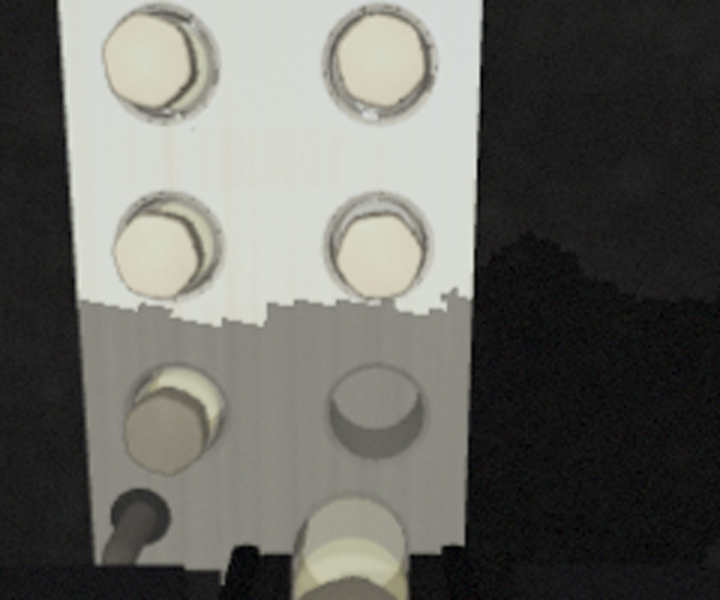

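```bash
python3 - <<'E'
from h import *
d=np.load('w5.npz');pose=(d['p'],d['q'])
k=lambda l:[(160+x/3,60+y/3) for x,y in l]
print('well',ray('wrist',*k([(377,411)])[0],.045,pose))
pts=[(.04,.024,.064),(.04,-.024,.064),(0,.024,.064),(0,-.024,.064),(-.04,.024,.064),(.0,-.024,.045),(-.04,-.024,.045),(.04,-.024,.045)]
uv=k([(149,60),(379,60),(156,254),(379,255),(166,431),(377,243),(377,411),(379,62)])
a,r=fit('wrist',pts,uv,[.515,-.149,.19],pose);print(a.round(4));print(r.round(1).tolist())
print('vial bottom ctr', ray('wrist',*k([(350,552)])[0],pose[0][2]-.05,pose), proj('wrist',pose[0]-[0,0,.05],pose))
to(.4809,-.1765,.108,.191)
E
```

```text
well [ 0.48131326 -0.17588613  0.045     ]
[ 0.5156 -0.1449  0.191 ]
[[-1.0, -0.7], [0.6, -0.9], [-0.1, 0.2], [0.2, -0.2], [-0.5, 1.0], [0.4, 0.6], [0.1, 0.6], [0.1, -0.1]]
vial bottom ctr [ 0.47084508 -0.17198288  0.11191608] [[278.47296135 236.38001838]]
t 5.275 offset [ 5.   6.2 53.8] rot [-0.0102  0.0111 -0.0023] F [0.6 0.2 0.7]
```

Request:
step_arm(
  rows=[
    {"offset":[5,6,27],"rot":[-0.01,0.011,-0.002]},
    {"offset":[0,0,26],"rot":[0,0,0]},
    {"offset":[0,0,0],"rot":[0,0,0]},
  ],
)

```text
clock: 5.65
eef_pos: [0.4796, -0.1805, 0.1067]
tcp_rot: [0.996, 0.092, -0.001, 0.0]
wrist_force: [-0.3, 0.1, 0.2]
finger_gap: 0.207
```

```bash
python3 to.py .4811 -.1762 .108 .191
```

```text
t 5.65 offset [ 2.3 -4.  -1.3] rot [ 0.0004  0.0013 -0.0066] F [-0.3  0.1  0.2]
```

Request:
step_arm(
  rows=[
    {"offset":[2,-4,0],"rot":[0,0.001,-0.006]},
    {"offset":[0,0,0],"rot":[0,0,0]},
    {"offset":[0,0,0],"rot":[0,0,0]},
  ],
)

```text
clock: 6.02
eef_pos: [0.4819, -0.1776, 0.109]
tcp_rot: [0.996, 0.094, 0.001, 0.001]
wrist_force: [0.9, -0.6, -0.3]
finger_gap: 0.204
```

```bash
python3 to.py .4811 -.1762 .108 .191;python3 - <<'E'
from h import *
s=readout.state();print(s['eef_pos'],s['finger_gap'],abs(s['dq']).max())
cv2.imwrite('pics/w6.png',imaging.snapshot('wrist'))
np.savez('w6.npz',p=s['eef_pos'],q=s['tcp_rot'])
crop('pics/w6.png','pics/w6a.png',160,60,240,200,3)
E
```

```text
t 6.025 offset [-0.5 -1.5  1. ] rot [ 0.0024 -0.0023 -0.0024] F [ 0.9 -0.6 -0.3]
[ 0.48191797 -0.17759748  0.10901487] 0.2035824064367126 0.007378253959340749
```

View pics/w6a.png

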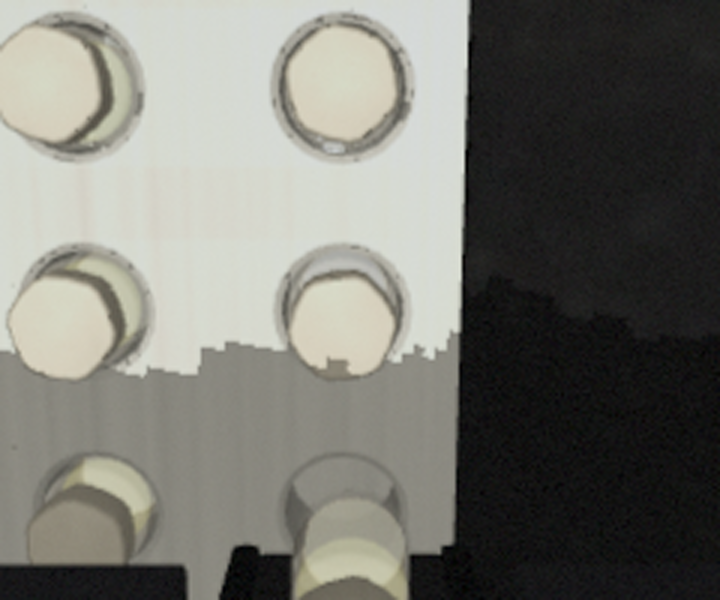

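Request:
step_arm(
  rows=[
    {"offset":[-0.2,-1.3,4],"rot":[0.002,-0.002,-0.002]},
    {"offset":[0,0,4],"rot":[0,0,0]},
    {"offset":[0,0,0],"rot":[0,0,0]},
  ],
)

```text
clock: 6.45
eef_pos: [0.4818, -0.1763, 0.101]
tcp_rot: [0.995, 0.095, 0.0, 0.0]
wrist_force: [-0.2, 0.4, -0.1]
finger_gap: 0.206
```

```bash
python3 to.py .4814 -.1762 .095 .191
```

```text
t 6.45 offset [-0.3 -0.1  6. ] rot [ 0.001  -0.0009  0.    ] F [-0.2  0.4 -0.1]
```

Request:
step_arm(
  rows=[
    {"offset":[-0.3,0,4],"rot":[0.001,-0.001,0]},
    {"offset":[0,0,4],"rot":[0,0,0]},
    {"offset":[0,0,3],"rot":[0,0,0]},
  ],
)

```text
clock: 6.82
eef_pos: [0.4815, -0.1763, 0.0892]
tcp_rot: [0.995, 0.095, -0.0, -0.0]
wrist_force: [0.6, 0.1, 0.1]
finger_gap: 0.209
```

```bash
python3 to.py .4814 -.1762 .085 .191
```

```text
t 6.825 offset [-0.1 -0.1  4.2] rot [-0.0001  0.0002  0.    ] F [0.6 0.1 0.1]
```

Already 6 mm into the well with no contact force. I'll lower it the rest of the way.

Request:
step_arm(
  rows=[
    {"offset":[0,0,6],"rot":[0,0,0]},
    {"offset":[0,0,6],"rot":[0,0,0]},
    {"offset":[0,0,6],"rot":[0,0,0]},
    {"offset":[0,0,4],"rot":[0,0,0]},
  ],
)

```text
clock: 7.32
eef_pos: [0.4813, -0.1763, 0.0654]
tcp_rot: [0.995, 0.095, -0.0, -0.0]
wrist_force: [-0.7, -0.4, -0.8]
finger_gap: 0.21
```

```bash
python3 to.py .4814 -.1762 .065 .191
```

```text
t 7.325 offset [ 0.1 -0.1  0.4] rot [-0.0005  0.0005 -0.0001] F [-0.7 -0.4 -0.8]
```

Request:
step_arm(
  rows=[
    {"offset":[0,0,1.5],"rot":[0,0,0]},
    {"offset":[0,0,1],"rot":[0,0,0]},
  ],
)

```text
clock: 7.58
eef_pos: [0.4824, -0.1765, 0.0646]
tcp_rot: [0.995, 0.095, 0.0, 0.0]
wrist_force: [-2.4, 0.9, 8.6]
finger_gap: 0.209
```

Request:
step_arm(
  rows=[
    {"offset":[0,0,0],"rot":[0,0,0]},
    {"offset":[0,0,0],"rot":[0,0,0]},
    {"offset":[0,0,0],"rot":[0,0,0]},
  ],
  gripper=0.6,
)

```text
clock: 7.95
eef_pos: [0.4828, -0.1766, 0.065]
tcp_rot: [0.995, 0.095, 0.001, 0.001]
wrist_force: [0.1, -0.4, -0.4]
finger_gap: 0.384
```

Request:
step_arm(
  rows=[
    {"offset":[0,0,-30],"rot":[0,0,0]},
    {"offset":[0,0,-50],"rot":[0,0,0]},
    {"offset":[-10,-10,-50],"rot":[0,0,0]},
    {"offset":[-10,-10,-45],"rot":[0,0,0]},
    {"offset":[0,0,0],"rot":[0,0,0]},
    {"offset":[0,0,0],"rot":[0,0,0]},
  ],
)

```text
clock: 8.7
eef_pos: [0.4574, -0.1603, 0.2431]
tcp_rot: [0.995, 0.095, -0.001, -0.0]
wrist_force: [0.0, 0.2, -0.2]
finger_gap: 0.401
```

```bash
python3 to.py .4567 -.1564 .24 .191;python3 - <<'E'
from h import *
s=readout.state();print(s['eef_pos'],s['tcp_rot'],abs(s['dq']).max())
cv2.imwrite('pics/w7.png',imaging.snapshot('wrist'))
np.savez('w7.npz',p=s['eef_pos'],q=s['tcp_rot'])
crop('pics/w7.png','pics/w7a.png',160,0,250,250,2.4)
E
```

```text
t 8.7 offset [ 0.1 -4.   3.1] rot [-0.0008  0.0014 -0.0003] F [ 0.   0.2 -0.2]
[ 0.4573959  -0.16033172  0.24312119] [ 9.95456218e-01  9.52170131e-02 -7.21581248e-04 -3.43168206e-04] 0.01689223111626188
```

View pics/w7a.png

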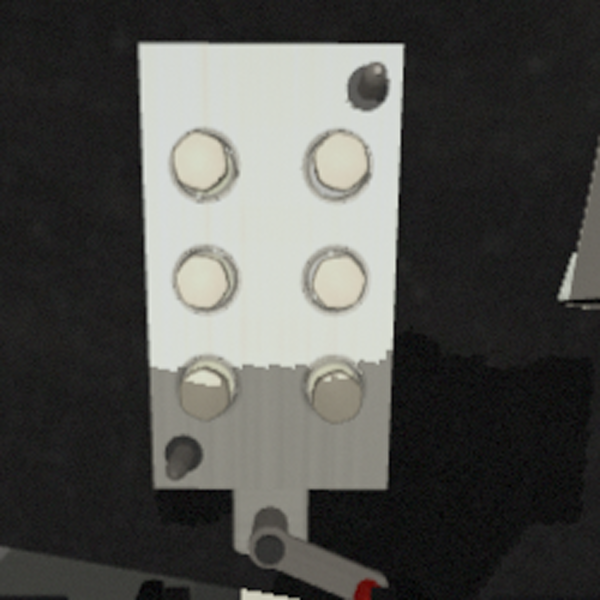

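```bash
python3 - <<'E'
from h import *
d=np.load('w7.npz');pose=(d['p'],d['q'])
k=lambda l:[(160+x/2.4,y/2.4) for x,y in l]
pts=[(.08,.046,.045),(.08,-.046,.045),(-.08,-.046,.045),(-.08,.046,.045),(.066,-.034,.079),(-.066,.034,.079),
 (.04,.024,.064),(.04,-.024,.064),(0,.024,.064),(0,-.024,.064),(-.04,.024,.064),(-.04,-.024,.064)]
uv=k([(138,43),(404,43),(387,488),(155,489),(377,70),(175,470),(201,161),(341,161),(205,278),(338,278),(207,395),(335,396)])
for fz in(0,1):
    a,r=fit('wrist',pts,uv,[.515,-.149,.19],pose,fz);print(a.round(4));print(r.round(1).tolist())
to(.558-.059,.146-.0114,.23,.2)
E
```

```text
[ 0.5154 -0.145   0.1892]
[[0.4, -0.1], [-0.2, 0.1], [0.4, -0.0], [-0.0, -0.7], [0.4, -0.7], [-0.2, 1.7], [-0.5, -0.4], [0.2, -0.3], [-1.1, 1.4], [0.5, 1.5], [-1.0, -0.2], [0.8, -0.5]]
[ 0.5154 -0.145   0.1888 -0.0012]
[[0.6, 0.1], [-0.3, 0.4], [0.2, -0.4], [0.1, -1.1], [0.3, -0.4], [-0.1, 1.3], [-0.3, -0.3], [0.1, -0.2], [-1.0, 1.2], [0.4, 1.4], [-0.9, -0.5], [0.7, -0.7]]
t 8.75 offset [  96.6 -281.6   13.3] rot [-0.0011  0.0012 -0.0091] F [-0.2 -0.6  0.7]
```

Request:
step_arm(
  rows=[
    {"offset":[16,-47,2],"rot":[-0.001,0.001,-0.009]},
    {"offset":[16,-47,2],"rot":[0,0,0]},
    {"offset":[16,-47,2],"rot":[0,0,0]},
    {"offset":[16,-47,2],"rot":[0,0,0]},
    {"offset":[16,-47,2],"rot":[0,0,0]},
    {"offset":[16,-47,2],"rot":[0,0,0]},
    {"offset":[0,0,0],"rot":[0,0,0]},
    {"offset":[0,0,0],"rot":[0,0,0]},
  ],
)

```text
clock: 9.75
eef_pos: [0.4935, 0.1415, 0.2192]
tcp_rot: [0.995, 0.098, -0.009, -0.004]
wrist_force: [-0.4, 0.2, -0.1]
finger_gap: 0.399
```

```bash
python3 to.py .499 .1346 .23 .2;python3 - <<'E'
from h import *
s=readout.state();print(s['eef_pos'],s['tcp_rot'],abs(s['dq']).max())
cv2.imwrite('pics/w8.png',imaging.snapshot('wrist'))
np.savez('w8.npz',p=s['eef_pos'],q=s['tcp_rot'])
crop('pics/w8.png','pics/w8a.png',160,0,250,250,2.4)
E
```

```text
t 9.75 offset [  3.8   7.8 -10.9] rot [-0.0103  0.0168 -0.004 ] F [-0.4  0.2 -0.1]
[0.49353196 0.1415441  0.21922817] [ 0.99515477  0.09782609 -0.00887765 -0.00426998] 0.024063456586660554
```

View pics/w8a.png

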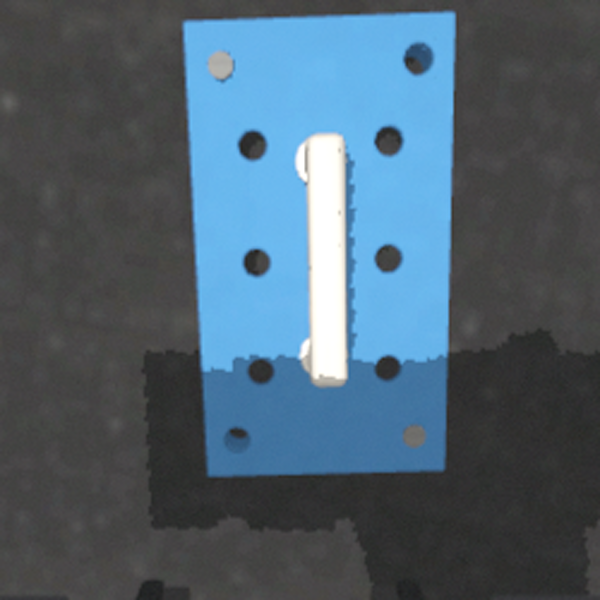

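```bash
python3 - <<'E'
from h import *
d=np.load('w8.npz');pose=(d['p'],d['q'])
k=lambda l:[(160+x/2.4,y/2.4) for x,y in l]
pts=[(.08,.046,.025),(.08,-.046,.025),(-.08,-.046,.025),(-.08,.046,.025),(.066,-.034,.025),(-.066,.034,.025),
 (.04,.024,.025),(.04,-.024,.025),(0,.024,.025),(0,-.024,.025),(-.04,.024,.025),(-.04,-.024,.025),(.039,0,.071),(-.039,0,.071)]
uv=k([(183,20),(456,12),(444,470),(208,476),(419,58),(237,440),(252,146),(389,141),(257,262),(388,258),(261,371),(388,368),(327,134),(329,381)])
for fz in(0,1):
    a,r=fit('wrist',pts,uv,[.558,.146,.2],pose,fz);print(a.round(4));print(r.round(1).tolist())
to(a[0],a[1],.12,a[2])
E
```

```text
[0.5587 0.1414 0.2247]
[[0.3, 0.4], [-0.3, -0.1], [0.2, -0.1], [-0.2, -0.2], [0.0, 0.1], [-0.1, -0.1], [0.3, -0.5], [0.2, -0.2], [-0.1, 0.0], [0.3, 0.1], [-0.2, 0.3], [0.0, 0.1], [-0.4, -1.0], [0.1, 2.8]]
[ 5.587e-01  1.413e-01  2.247e-01 -5.000e-04]
[[0.4, 0.5], [-0.4, -0.0], [0.1, -0.2], [-0.1, -0.3], [-0.0, 0.2], [-0.0, -0.2], [0.3, -0.5], [0.1, -0.2], [-0.1, 0.0], [0.3, 0.1], [-0.2, 0.2], [0.0, 0.0], [-0.4, -0.9], [0.1, 2.7]]
t 9.8 offset [65.6 14.1 98.1] rot [-0.0108  0.0165 -0.0289] F [-0.1 -0.1  0. ]
```

Request:
step_arm(
  rows=[
    {"offset":[22,5,30],"rot":[-0.011,0.016,-0.029]},
    {"offset":[22,5,34],"rot":[0,0,0]},
    {"offset":[22,4,34],"rot":[0,0,0]},
    {"offset":[0,0,0],"rot":[0,0,0]},
    {"offset":[0,0,0],"rot":[0,0,0]},
  ],
)

```text
clock: 10.42
eef_pos: [0.5632, 0.1332, 0.1177]
tcp_rot: [0.994, 0.106, -0.0, 0.003]
wrist_force: [0.7, 0.1, 0.6]
finger_gap: 0.395
```

```bash
python3 to.py .5587 .1414 .063 .2247
```

```text
t 10.425 offset [-2.6 -9.3 54.7] rot [ 0.0051  0.0015 -0.0114] F [0.7 0.1 0.6]
```

Request:
step_arm(
  rows=[
    {"offset":[-2.6,-9.3,5],"rot":[0.005,0.001,-0.011]},
    {"offset":[0,0,0],"rot":[0,0,0]},
    {"offset":[0,0,0],"rot":[0,0,0]},
  ],
)

```text
clock: 10.8
eef_pos: [0.5587, 0.1421, 0.1157]
tcp_rot: [0.994, 0.112, 0.002, 0.001]
wrist_force: [-0.4, -0.2, -0.3]
finger_gap: 0.402
```

```bash
python3 to.py .5587 .1414 .063 .2247
```

```text
t 10.8 offset [-0.3  0.6 52.7] rot [ 0.0021 -0.004   0.0002] F [-0.4 -0.2 -0.3]
```

Request:
step_arm(
  rows=[
    {"offset":[-0.3,0.6,20],"rot":[0.002,-0.004,0]},
    {"offset":[0,0,20],"rot":[0,0,0]},
    {"offset":[0,0,12],"rot":[0,0,0]},
    {"offset":[0,0,0],"rot":[0,0,0]},
  ],
)

```text
clock: 11.3
eef_pos: [0.5578, 0.1409, 0.0592]
tcp_rot: [0.994, 0.112, -0.001, 0.0]
wrist_force: [-0.4, -0.3, 0.2]
finger_gap: 0.4
```

```bash
python3 to.py .5587 .1414 .063 .2247
```

```text
t 11.3 offset [ 1.  -0.3 -3.8] rot [0.0003 0.0019 0.0002] F [-0.4 -0.3  0.2]
```

Request:
step_arm(
  rows=[
    {"offset":[1,0,-3.5],"rot":[0,0.002,0]},
    {"offset":[0,0,0],"rot":[0,0,0]},
  ],
)

```text
clock: 11.55
eef_pos: [0.5592, 0.1415, 0.0633]
tcp_rot: [0.994, 0.112, 0.0, -0.0]
wrist_force: [0.1, 0.6, -0.9]
finger_gap: 0.4
```

Request:
step_arm(
  rows=[
    {"offset":[0,0,0],"rot":[0,0,0]},
    {"offset":[0,0,0],"rot":[0,0,0]},
    {"offset":[0,0,0],"rot":[0,0,0]},
    {"offset":[0,0,0],"rot":[0,0,0]},
  ],
  gripper=1,
  grip_force=45,
)

```text
clock: 12.05
eef_pos: [0.5601, 0.1414, 0.0645]
tcp_rot: [0.994, 0.112, 0.002, 0.0]
wrist_force: [1.0, 0.5, -1.0]
finger_gap: 0.135
```

```bash
python3 to.py .5587 .1414 .063 .2247; python3 -c "
from h import *; s=readout.state(); print(s['eef_pos'],s['ft_torque'],s['finger_gap'],s['tcp_rot'])"
```

```text
t 12.05 offset [-1.4 -0.3  1.4] rot [ 0.0008 -0.0031  0.0002] F [ 1.   0.5 -1. ]
[0.56012539 0.14138797 0.0644543 ] [-0.02665068 -0.0875309   0.03269417] 0.13544364513256693 [9.93683487e-01 1.12207681e-01 1.58802957e-03 2.04027507e-04]
```

Request:
step_arm(
  rows=[
    {"offset":[0,0,-10],"rot":[0,0,0]},
    {"offset":[0,0,-25],"rot":[0,0,0]},
    {"offset":[0,0,-35],"rot":[0,0,0]},
    {"offset":[0,0,-35],"rot":[0,0,0]},
    {"offset":[0,0,0],"rot":[0,0,0]},
  ],
)

```text
clock: 12.68
eef_pos: [0.5566, 0.1409, 0.1702]
tcp_rot: [0.994, 0.113, -0.002, 0.0]
wrist_force: [0.2, 0.1, -4.2]
finger_gap: 0.134
```

```bash
python3 to.py .5169 -.1447 .17 .190; python3 - <<'E'
from h import *
s=readout.state();print(s['eef_pos'],s['finger_gap'],s['ft_torque'],s['wrist_force'])
cv2.imwrite('pics/w9.png',imaging.snapshot('wrist'))
np.savez('w9.npz',p=s['eef_pos'],q=s['tcp_rot'])
E
```

```text
t 12.675 offset [-102.7  269.5    0.6] rot [-0.0002  0.0047  0.0359] F [ 0.2  0.1 -4.2]
[0.5565967  0.14094652 0.1701574 ] 0.1341946917235895 [ 0.0409629  -0.08528916 -0.02326266] [ 0.24122963  0.11941659 -4.15341503]
```

View pics/w9.png

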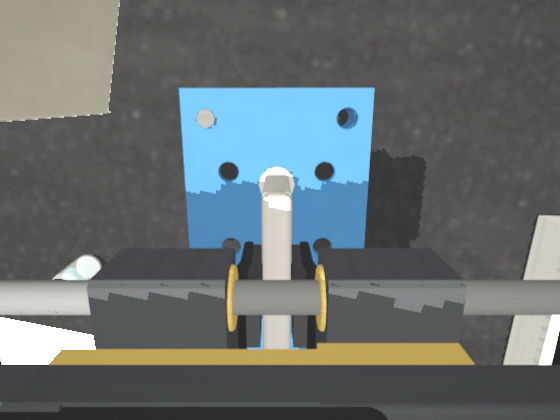

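```bash
python3 - <<'E'
from h import *
d=np.load('w9.npz');pose=(d['p'],d['q'])
b=pose[0][2]-.0645
pts=[(.08,.046,b+.025),(.08,-.046,b+.025),(.066,-.034,b+.025),(.04,.024,b+.025),(.04,-.024,b+.025)]
uv=[(180,88),(374.5,88),(347,118),(229,171),(325,171)]
for fz in(0,1):
    a,r=fit('wrist',pts,uv,[.558,.146,.2],pose,fz);print(a.round(4));print(r.round(1).tolist())
R=Rr.from_quat(pose[1]); print('cover in tool', R.inv().apply([a[0]-pose[0][0],a[1]-pose[0][1],0]))
e=R.as_matrix();print(np.arctan2(e[1,0],e[0,0]), e[2])
E
```

```text
[0.555  0.1411 0.2268]
[[-1.2, -0.5], [0.5, -0.6], [0.8, 0.1], [-0.4, 0.7], [0.1, 0.7]]
[ 0.5549  0.141   0.2262 -0.0019]
[[0.0, -0.2], [-0.3, -0.2], [0.3, 0.1], [0.3, 0.2], [-0.2, 0.2]]
cover in tool [-1.65567917e-03 -4.11160775e-04  7.96458396e-06]
0.2259082877840216 [-4.73087426e-03 -3.20274817e-04 -9.99988758e-01]
```

Request:
step_arm(
  rows=[
    {"offset":[-9,20,-8],"rot":[0,0.005,0.036]},
    {"offset":[-17,45,-5],"rot":[0,0,0]},
    {"offset":[-17,45,-4],"rot":[0,0,0]},
    {"offset":[-17,45,-3],"rot":[0,0,0]},
    {"offset":[-17,45,-3],"rot":[0,0,0]},
    {"offset":[-15,40,-3],"rot":[0,0,0]},
    {"offset":[-6,20,0],"rot":[0,0,0]},
    {"offset":[0,0,0],"rot":[0,0,0]},
    {"offset":[0,0,0],"rot":[0,0,0]},
  ],
)

```text
clock: 13.85
eef_pos: [0.4957, -0.1398, 0.1762]
tcp_rot: [0.995, 0.096, -0.016, -0.005]
wrist_force: [0.2, 0.5, -4.3]
finger_gap: 0.131
```

```bash
python3 to.py .517 -.1449 .155 .190
```

```text
t 13.85 offset [20.6  9.4 20.5] rot [-0.0138  0.0305  0.0019] F [ 0.2  0.5 -4.3]
```

Request:
step_arm(
  rows=[
    {"offset":[20.5,9.4,0],"rot":[-0.014,0.03,0.002]},
    {"offset":[0,0,0],"rot":[0,0,0]},
    {"offset":[0,0,0],"rot":[0,0,0]},
  ],
)

```text
clock: 14.22
eef_pos: [0.5195, -0.141, 0.1744]
tcp_rot: [0.995, 0.098, 0.0, -0.001]
wrist_force: [-0.6, 0.7, -4.7]
finger_gap: 0.128
```

```bash
python3 to.py .517 -.1449 .155 .190
```

```text
t 14.225 offset [-3.3  3.4 19.3] rot [-0.0012 -0.0011  0.0059] F [-0.6  0.7 -4.7]
```

Request:
step_arm(
  rows=[
    {"offset":[-3.3,3.4,12],"rot":[-0.001,-0.001,0.006]},
    {"offset":[0,0,0],"rot":[0,0,0]},
    {"offset":[0,0,0],"rot":[0,0,0]},
  ],
)

```text
clock: 14.6
eef_pos: [0.5166, -0.1445, 0.1612]
tcp_rot: [0.995, 0.095, -0.0, -0.0]
wrist_force: [0.4, 1.1, -3.6]
finger_gap: 0.132
```

```bash
python3 to.py .517 -.1449 .147 .190;python3 - <<'E'
from h import *
s=readout.state();print(s['eef_pos'],s['finger_gap'],s['ft_torque'],s['wrist_force'])
cv2.imwrite('pics/w10.png',imaging.snapshot('wrist'))
np.savez('w10.npz',p=s['eef_pos'],q=s['tcp_rot'])
cv2.imwrite('pics/s10.png',imaging.snapshot('scene'))
crop('pics/s10.png','pics/s10a.png',250,150,160,110,5)
crop('pics/w10.png','pics/w10a.png',150,50,260,200,3)
E
```

```text
t 14.6 offset [ 0.4  0.4 14.2] rot [-0.0003  0.0006  0.0006] F [ 0.4  1.1 -3.6]
[ 0.51657575 -0.14454217  0.16117964] 0.13216754954703555 [ 0.05394039  0.00099038 -0.00678804] [ 0.43905019  1.10040331 -3.56992098]
```

View pics/w10a.png

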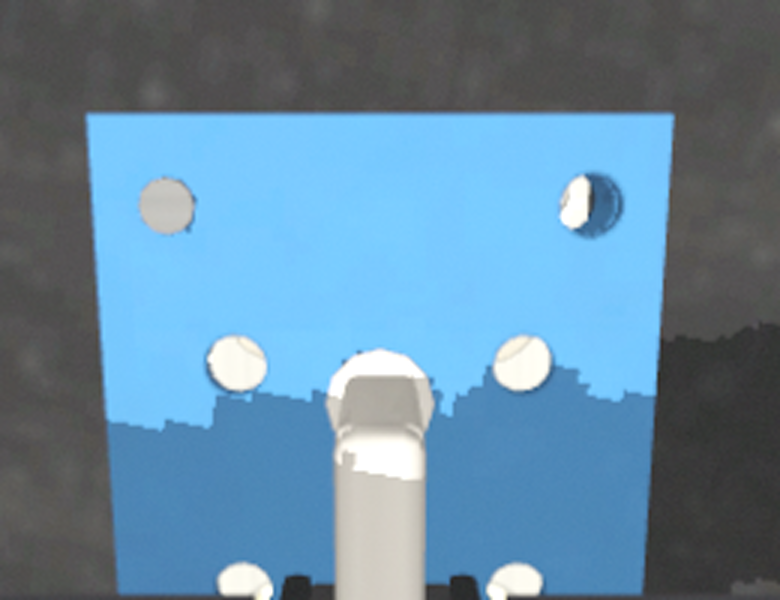

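View pics/s10a.png

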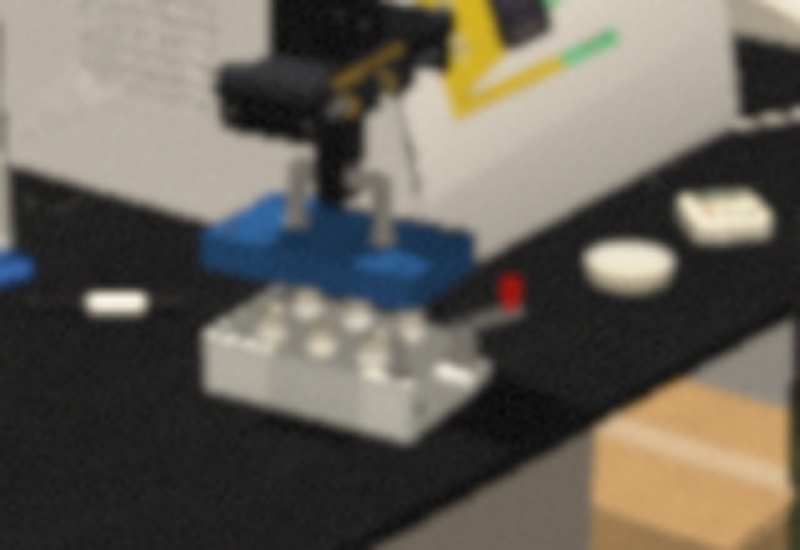

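Request:
step_arm(
  rows=[
    {"offset":[0.4,0.4,6],"rot":[0,0.001,0]},
    {"offset":[0,0,6],"rot":[0,0,0]},
    {"offset":[0,0,0],"rot":[0,0,0]},
  ],
)

```text
clock: 15.08
eef_pos: [0.5169, -0.1452, 0.1485]
tcp_rot: [0.995, 0.095, 0.0, -0.0]
wrist_force: [0.0, 0.3, -4.8]
finger_gap: 0.131
```

```bash
python3 to.py .517 -.1449 .140 .190
```

```text
t 15.075 offset [ 0.1 -0.2  8.5] rot [-0.     -0.0003  0.0001] F [ 0.   0.3 -4.8]
```

Request:
step_arm(
  rows=[
    {"offset":[0.1,-0.2,4],"rot":[0,0,0]},
    {"offset":[0,0,4],"rot":[0,0,0]},
    {"offset":[0,0,3],"rot":[0,0,0]},
  ],
)

```text
clock: 15.45
eef_pos: [0.5172, -0.145, 0.137]
tcp_rot: [0.995, 0.095, 0.0, 0.0]
wrist_force: [-0.7, 0.3, -5.4]
finger_gap: 0.133
```

```bash
python3 to.py .517 -.1449 .130 .190; python3 -c "
from h import *; s=readout.state(); print(s['ft_torque'])"
```

```text
t 15.45 offset [-0.2 -0.1  7. ] rot [ 0.0002 -0.0008  0.0001] F [-0.7  0.3 -5.4]
[-0.01689487 -0.01225391 -0.02939952]
```

Request:
step_arm(
  rows=[
    {"offset":[-0.2,0,4],"rot":[0,0,0]},
    {"offset":[0,0,3],"rot":[0,0,0]},
    {"offset":[0,0,3],"rot":[0,0,0]},
  ],
)

```text
clock: 15.82
eef_pos: [0.5171, -0.145, 0.1263]
tcp_rot: [0.995, 0.095, 0.0, 0.0]
wrist_force: [0.3, 0.5, -3.8]
finger_gap: 0.128
```

```bash
python3 to.py .517 -.1449 .1095 .190; python3 -c "
from h import *; s=readout.state(); print(s['ft_torque'])"
```

```text
t 15.825 offset [-0.  -0.1 16.8] rot [ 0.0002 -0.0008  0.0001] F [ 0.3  0.5 -3.8]
[-0.02527678 -0.04609254  0.0325089 ]
```

Both dowels are in their holes with no side load, so I'll keep lowering.

Request:
step_arm(
  rows=[
    {"offset":[0,0,4],"rot":[0,0,0]},
    {"offset":[0,0,4],"rot":[0,0,0]},
    {"offset":[0,0,4],"rot":[0,0,0]},
    {"offset":[0,0,2],"rot":[0,0,0]},
  ],
)

```text
clock: 16.32
eef_pos: [0.517, -0.1451, 0.1111]
tcp_rot: [0.995, 0.095, 0.0, -0.0]
wrist_force: [0.6, 0.1, -4.8]
finger_gap: 0.132
```

```bash
python3 to.py .517 -.1449 .1095 .190; python3 -c "
from h import *; s=readout.state(); print(s['ft_torque'])"
```

```text
t 16.325 offset [ 0.  -0.1  1.6] rot [ 0.     -0.0006 -0.    ] F [ 0.6  0.1 -4.8]
[-0.05904496  0.02549201  0.01560796]
```

Request:
step_arm(
  rows=[
    {"offset":[0,0,1.2],"rot":[0,0,0]},
    {"offset":[0,0,1],"rot":[0,0,0]},
  ],
)

```text
clock: 16.58
eef_pos: [0.517, -0.1451, 0.1094]
tcp_rot: [0.995, 0.095, 0.0, 0.0]
wrist_force: [-4.0, 0.3, 5.5]
finger_gap: 0.131
```

Request:
step_arm(
  rows=[
    {"offset":[0,0,0.8],"rot":[0,0,0]},
  ],
)

```text
clock: 16.7
eef_pos: [0.517, -0.1451, 0.1094]
tcp_rot: [0.995, 0.095, -0.0, 0.0]
wrist_force: [-4.4, 0.1, 4.8]
finger_gap: 0.132
```

Request:
step_arm(
  rows=[
    {"offset":[0,0,0],"rot":[0,0,0]},
    {"offset":[0,0,0],"rot":[0,0,0]},
    {"offset":[0,0,0],"rot":[0,0,0]},
    {"offset":[0,0,0],"rot":[0,0,0]},
  ],
  gripper=0.65,
)

```text
clock: 17.2
eef_pos: [0.5194, -0.1456, 0.1108]
tcp_rot: [0.995, 0.095, 0.003, 0.001]
wrist_force: [-0.1, 0.0, -0.3]
finger_gap: 0.341
```

Request:
step_arm(
  rows=[
    {"offset":[0,0,-20],"rot":[0,0,0]},
    {"offset":[0,0,-40],"rot":[0,0,0]},
    {"offset":[-20,0,-40],"rot":[0,0,0]},
    {"offset":[-30,10,-30],"rot":[0,0,0]},
    {"offset":[-20,10,0],"rot":[0,0,0]},
    {"offset":[0,0,0],"rot":[0,0,0]},
    {"offset":[0,0,0],"rot":[0,0,0]},
  ],
)

```text
clock: 18.08
eef_pos: [0.4551, -0.1775, 0.2529]
tcp_rot: [0.995, 0.097, 0.007, 0.004]
wrist_force: [0.2, 0.1, -0.0]
finger_gap: 0.35
```

```bash
python3 - <<'E'
from h import *
s=readout.state();print(s['eef_pos'],s['finger_gap'],s['qpos'],abs(s['dq']).max())
cv2.imwrite('pics/w11.png',imaging.snapshot('wrist'))
np.savez('w11.npz',p=s['eef_pos'],q=s['tcp_rot'])
E
```

```text
[ 0.45507254 -0.17749157  0.2528995 ] 0.3503253295025819 [ 0.97484456 -0.02256835 -0.64192493  1.81049643 -0.01297055  1.3340043
 -1.0409398 ] 0.009418887194732647
```

View pics/w11.png

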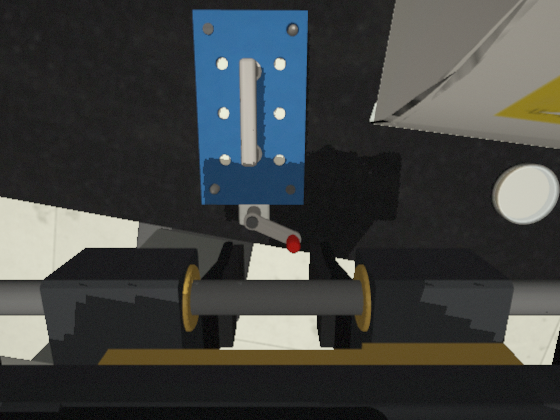

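```bash
python3 - <<'E'
from h import *
d=np.load('w11.npz');pose=(d['p'],d['q'])
pts=[(.08,.046,.07),(.08,-.046,.07),(-.08,-.046,.07),(-.08,.046,.07),(.04,.024,.07),(.04,-.024,.07),(0,.024,.07),(0,-.024,.07),(-.04,.024,.07),(-.04,-.024,.07)]
uv=[(193.5,10.5),(307.5,10.5),(303.5,204.5),(203,205),(222.5,64),(280,64),(224,114),(280,113.5),(225.5,160),(280,160)]
for fz in(0,1):
    a,r=fit('wrist',pts,uv,[.515,-.145,.19],pose,fz);print(a.round(4));print(r.round(1).tolist())
B=np.array([.5155,-.145]);yaw=.19
c,s=np.cos(yaw),np.sin(yaw)
piv=B-.094*np.array([c,s]);print('piv',piv)
kn=ray('wrist',293,243,.098,pose);print(kn)
dv=kn[:2]-piv;print(np.hypot(*dv),'theta',np.arctan2(dv[1],dv[0])-yaw+np.pi/2)
for th in(-.5,-.45,-.4,-.35):
    ph=yaw-np.pi/2+th
    print(th,proj('wrist',[*(piv+.04*np.array([np.cos(ph),np.sin(ph)])),.098],pose))
E
```

```text
[ 0.5152 -0.1452  0.1943]
[[-0.8, -0.2], [0.5, 0.0], [0.7, 0.1], [-0.4, -0.2], [-0.4, -0.3], [0.3, -0.2], [-0.2, -0.3], [0.2, 0.2], [-0.1, 0.6], [0.1, 0.6]]
[ 0.5152 -0.1451  0.194  -0.0013]
[[-0.6, 0.2], [0.3, 0.4], [0.5, -0.3], [-0.2, -0.7], [-0.2, -0.1], [0.2, -0.1], [-0.1, -0.4], [0.1, 0.1], [0.0, 0.3], [-0.0, 0.3]]
piv [ 0.4231916  -0.16275274]
[ 0.41728218 -0.19985229  0.098     ]
0.03756724429078163 theta -0.3479585115775039
-0.5 [[292.6365117  250.01095247]]
-0.45 [[293.73751681 248.06137557]]
-0.4 [[294.73701873 246.05833939]]
-0.35 [[295.63218621 244.00642512]]
```

Request:
step_arm(
  rows=[
    {"offset":[0,0,0],"rot":[0,0,-0.17]},
    {"offset":[0,0,0],"rot":[0,0,-0.17]},
    {"offset":[0,0,0],"rot":[0,0,-0.17]},
    {"offset":[0,0,0],"rot":[0,0,-0.17]},
    {"offset":[0,0,0],"rot":[0,0,-0.17]},
    {"offset":[0,0,0],"rot":[0,0,-0.17]},
    {"offset":[0,0,0],"rot":[0,0,-0.17]},
    {"offset":[0,0,0],"rot":[0,0,0]},
  ],
)

```text
clock: 19.12
eef_pos: [0.4598, -0.1689, 0.2494]
tcp_rot: [0.753, 0.658, 0.005, 0.001]
wrist_force: [0.4, -0.2, -0.4]
finger_gap: 0.35
```

```bash
python3 to.py .4163 -.2021 .16 1.39; python3 -c "
from h import *; s=readout.state(); print(s['qpos'],s['eef_pos'])"
```

```text
t 19.125 offset [-39.3 -39.4  88.8] rot [ 0.0089 -0.006   0.0468] F [ 0.4 -0.2 -0.4]
[ 0.95098676 -0.01011235 -0.63740094  1.80745584 -0.01375803  1.33443837
  0.18273284] [ 0.4597632  -0.1688546   0.24942795]
```

Request:
step_arm(
  rows=[
    {"offset":[-20,-20,40],"rot":[0.009,-0.006,0.047]},
    {"offset":[-19,-19,45],"rot":[0,0,0]},
    {"offset":[0,0,0],"rot":[0,0,0]},
    {"offset":[0,0,0],"rot":[0,0,0]},
  ],
)

```text
clock: 19.62
eef_pos: [0.4184, -0.1991, 0.1634]
tcp_rot: [0.771, 0.637, 0.002, 0.001]
wrist_force: [0.4, -0.3, 0.5]
finger_gap: 0.353
```

```bash
python3 to.py .4163 -.2021 .1 1.39;python3 - <<'E'
from h import *
s=readout.state();print(s['eef_pos'],abs(s['dq']).max())
cv2.imwrite('pics/w12.png',imaging.snapshot('wrist'))
np.savez('w12.npz',p=s['eef_pos'],q=s['tcp_rot'])
print(proj('wrist',[.4161,-.2021,.098],(s['eef_pos'],s['tcp_rot'])))
E
```

```text
t 19.625 offset [-3.4 -1.7 63.4] rot [ 0.0032 -0.0019 -0.008 ] F [ 0.4 -0.3  0.5]
[ 0.41841938 -0.1991212   0.16340809] 0.022325581287748156
[[274.92400972 236.08554138]]
```

View pics/w12.png

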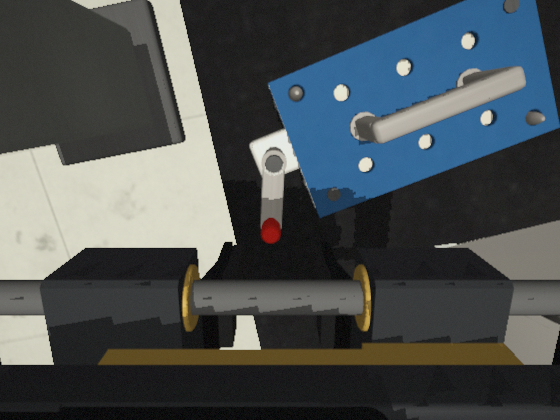

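Request:
step_arm(
  rows=[
    {"offset":[-2,-3.5,20],"rot":[0.003,-0.002,-0.008]},
    {"offset":[0,0,0],"rot":[0,0,0]},
  ],
)

```text
clock: 19.92
eef_pos: [0.4181, -0.2, 0.1463]
tcp_rot: [0.768, 0.641, 0.001, 0.003]
wrist_force: [0.6, -0.3, -0.1]
finger_gap: 0.351
```

```bash
python3 to.py .4155 -.2015 .1 1.39
```

```text
t 19.925 offset [-1.8 -2.5 46.3] rot [0.0053 0.0016 0.0017] F [ 0.6 -0.3 -0.1]
```

Request:
step_arm(
  rows=[
    {"offset":[-2,-3,15],"rot":[0.005,0.002,0.002]},
    {"offset":[0,0,16],"rot":[0,0,0]},
    {"offset":[0,0,14],"rot":[0,0,0]},
    {"offset":[0,0,0],"rot":[0,0,0]},
  ],
)

```text
clock: 20.42
eef_pos: [0.4171, -0.2016, 0.1006]
tcp_rot: [0.768, 0.64, 0.001, 0.002]
wrist_force: [0.5, -0.6, 0.4]
finger_gap: 0.349
```

```bash
python3 to.py .4155 -.2015 .1 1.39;python3 -c "
from h import *; s=readout.state(); print(s['eef_pos'])"
```

```text
t 20.425 offset [-0.2 -1.6  0.6] rot [ 0.0037  0.0003 -0.0001] F [ 0.5 -0.6  0.4]
[ 0.41708595 -0.20160154  0.10057482]
```

Around the knob. I'll close gently on it.

Request:
step_arm(
  rows=[
    {"offset":[0,-1,0],"rot":[0.003,0,0]},
    {"offset":[0,0,0],"rot":[0,0,0]},
    {"offset":[0,0,0],"rot":[0,0,0]},
    {"offset":[0,0,0],"rot":[0,0,0]},
  ],
  gripper=1,
  grip_force=8,
)

```text
clock: 20.92
eef_pos: [0.4161, -0.2016, 0.101]
tcp_rot: [0.768, 0.64, -0.0, 0.0]
wrist_force: [-0.1, 0.2, -1.9]
finger_gap: 0.126
```

```bash
cat > clip.py <<'E'
# knob-arc offsets from measured pose, for each planned waypoint angle
from h import *
import sys
B=np.array([.5155,-.145]);yb=.19
piv=B-.094*np.array([np.cos(yb),np.sin(yb)])
s=readout.state();p=s['eef_pos'];m=Rr.from_quat(s['tcp_rot']).as_matrix()
dv=p[:2]-piv;th=np.arctan2(dv[1],dv[0])-yb+np.pi/2
psi=np.arctan2(m[1,0],m[0,0])
print('t',s['clock'],'r',np.hypot(*dv).round(4),'theta',th.round(3),'yaw-theta',((psi-yb-np.pi/2)).round(3),'z',p[2].round(4),'F',s['wrist_force'].round(1),'gap',s['finger_gap'])
E
python3 clip.py
```

```text
t 20.925 r 0.0395 theta -0.371 yaw-theta -0.371 z 0.101 F [-0.1  0.2 -1.9] gap 0.12620548951176325
```

Request:
step_arm(
  rows=[
    {"offset":[0.3,5.2,0],"rot":[0,0,-0.13]},
    {"offset":[0.3,5.2,0],"rot":[0,0,-0.13]},
    {"offset":[0.3,5.2,0],"rot":[0,0,-0.13]},
    {"offset":[0.3,5.2,0],"rot":[0,0,-0.13]},
  ],
)

```text
clock: 21.42
eef_pos: [0.436, -0.2005, 0.101]
tcp_rot: [0.572, 0.82, -0.001, 0.0]
wrist_force: [-0.7, 1.2, -1.5]
finger_gap: 0.128
```

```bash
python3 clip.py
```

```text
t 21.425 r 0.0399 theta 0.137 yaw-theta 0.164 z 0.101 F [-0.7  1.2 -1.5] gap 0.1282936236446207
```

Works well. I'll keep on round the arc.

Request:
step_arm(
  rows=[
    {"offset":[0.3,5.4,0],"rot":[0,0,-0.125]},
    {"offset":[0.3,5.4,0],"rot":[0,0,-0.125]},
    {"offset":[0.3,5.4,0],"rot":[0,0,-0.125]},
    {"offset":[0.3,5.4,0],"rot":[0,0,-0.13]},
    {"offset":[0.3,5.4,0],"rot":[0,0,-0.13]},
    {"offset":[0.3,5.4,0],"rot":[0,0,-0.13]},
  ],
)

```text
clock: 22.18
eef_pos: [0.4594, -0.1806, 0.101]
tcp_rot: [0.213, 0.977, -0.002, -0.001]
wrist_force: [-0.6, -0.1, -1.3]
finger_gap: 0.129
```

```bash
python3 clip.py
```

```text
t 22.175 r 0.0404 theta 0.922 yaw-theta 0.951 z 0.101 F [-0.6 -0.1 -1.3] gap 0.12934249341899984
```

Request:
step_arm(
  rows=[
    {"offset":[0.4,5.2,0],"rot":[0,0,-0.125]},
    {"offset":[0.4,5.2,0],"rot":[0,0,-0.125]},
    {"offset":[0.4,5.2,0],"rot":[0,0,-0.125]},
    {"offset":[0.4,5.2,0],"rot":[0,0,-0.125]},
  ],
)

```text
clock: 22.68
eef_pos: [0.4636, -0.1609, 0.101]
tcp_rot: [-0.043, 0.999, -0.002, 0.0]
wrist_force: [0.8, -0.3, -1.8]
finger_gap: 0.13
```

```bash
python3 clip.py
```

```text
t 22.675 r 0.0404 theta 1.428 yaw-theta -4.816 z 0.101 F [ 0.8 -0.3 -1.8] gap 0.13016904760929723
```

Request:
step_arm(
  rows=[
    {"offset":[0.2,3,0],"rot":[0,0,-0.05]},
    {"offset":[0.2,3,0],"rot":[0,0,-0.05]},
  ],
)

```text
clock: 22.92
eef_pos: [0.463, -0.1557, 0.101]
tcp_rot: [-0.095, 0.995, -0.003, 0.001]
wrist_force: [1.5, -2.4, -3.1]
finger_gap: 0.13
```

```bash
python3 clip.py
```

```text
t 22.925 r 0.0404 theta 1.557 yaw-theta -4.713 z 0.101 F [ 1.5 -2.4 -3.1] gap 0.12994983448819572
```

Request:
step_arm(
  rows=[
    {"offset":[0,2,0],"rot":[0,0,0]},
  ],
)

```text
clock: 23.05
eef_pos: [0.4629, -0.155, 0.1011]
tcp_rot: [-0.094, 0.996, -0.004, 0.001]
wrist_force: [1.9, -5.8, -4.4]
finger_gap: 0.132
```

```bash
python3 clip.py
```

```text
t 23.05 r 0.0404 theta 1.573 yaw-theta -4.713 z 0.1011 F [ 1.9 -5.8 -4.4] gap 0.13188535978706853
```

Request:
step_arm(
  rows=[
    {"offset":[0,0,0],"rot":[0,0,0]},
    {"offset":[0,0,0],"rot":[0,0,0]},
    {"offset":[0,0,0],"rot":[0,0,0]},
  ],
  gripper=0.75,
)

```text
clock: 23.42
eef_pos: [0.4632, -0.1541, 0.1016]
tcp_rot: [-0.093, 0.996, -0.003, 0.002]
wrist_force: [-0.1, 0.5, -0.3]
finger_gap: 0.244
```

Request:
step_arm(
  rows=[
    {"offset":[0,0,-15],"rot":[0,0,0]},
    {"offset":[0,0,-35],"rot":[0,0,0]},
    {"offset":[0,0,-45],"rot":[0,0,0]},
    {"offset":[0,0,-45],"rot":[0,0,0]},
    {"offset":[-25,0,-20],"rot":[0,0,0]},
    {"offset":[0,0,0],"rot":[0,0,0]},
    {"offset":[0,0,0],"rot":[0,0,0]},
  ],
)

```text
clock: 24.3
eef_pos: [0.4872, -0.1464, 0.2716]
tcp_rot: [-0.094, 0.996, -0.004, 0.003]
wrist_force: [-0.6, 0.4, 0.0]
finger_gap: 0.248
```

```bash
python3 - <<'E'
from h import *
s=readout.state();print(s['clock'],s['eef_pos'],s['tcp_rot'],s['qpos'][6],abs(s['dq']).max())
cv2.imwrite('pics/w13.png',imaging.snapshot('wrist'))
np.savez('w13.npz',p=s['eef_pos'],q=s['tcp_rot'])
cv2.imwrite('pics/t13.png',imaging.snapshot('top'));crop('pics/t13.png','pics/t13a.png',180,185,200,85,4)
cv2.imwrite('pics/s13.png',imaging.snapshot('scene'));crop('pics/s13.png','pics/s13a.png',190,150,220,150,3.5)
E
```

```text
24.3 [ 0.48722103 -0.14635955  0.27160856] [-0.09449768  0.99551498 -0.0036979   0.00253676] 1.978083919825385 0.011785312511361994
```

View pics/w13.png

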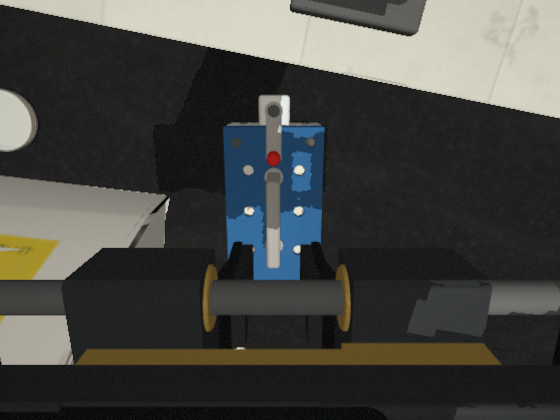

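View pics/t13a.png

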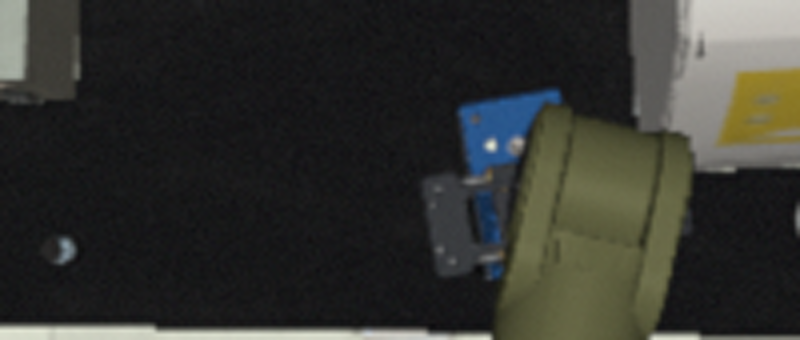

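View pics/s13a.png

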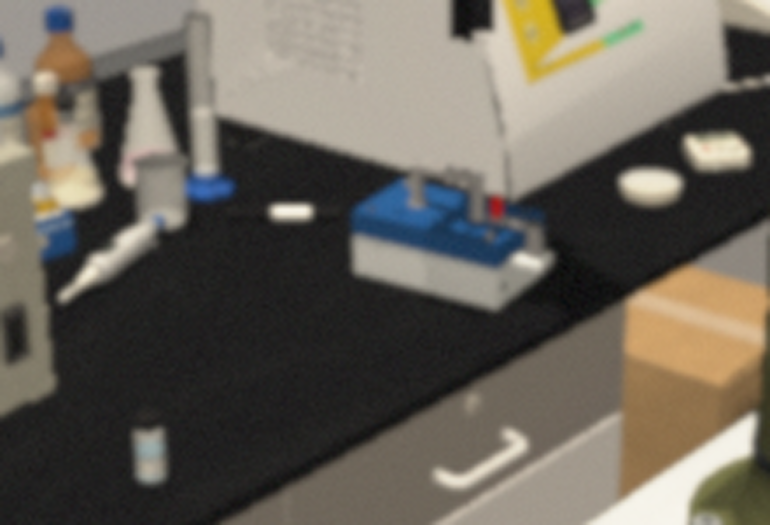

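The clip lies along the cover's axis: post at (274,111), knob at (273,158), handle end at (274,177). The cover looks flush. One numerical check of the angle, then sign off.

```bash
python3 - <<'E'
from h import *
d=np.load('w13.npz');pose=(d['p'],d['q'])
pv=ray('wrist',274,111,.078,pose);kn=ray('wrist',273.3,158,.098,pose)
B=np.array([.5155,-.145]);piv=B-.094*np.array([np.cos(.19),np.sin(.19)])
for o in(pv[:2],piv):
    dv=kn[:2]-o;print(np.hypot(*dv),np.arctan2(dv[1],dv[0])-.19+np.pi/2)
from plant import workorder
print(workorder.sign_off())
E
```

```text
0.038317507595390814 1.5594842102197326
0.038542787626139906 1.600051353157017
the job is handed in; nothing more can be done
None
```

The job is done as asked, in the order asked, and I signed it off at about 24.5 s on the robot's clock. The sign-off gives no verdict, so the checks below are mine.

- **Vial:** I stood it in the empty well and pressed it until it bottomed, at about 8.6 N. The next picture shows its cap level with its neighbours.
- **Cover:** I lowered it by its handle over both dowels with no noticeable side load on the way down, and released it only after contact, at about 5 N. The wrist camera put its top within about 1 mm of flush height and its centre within 0.5 mm of the block's.
- **Clip:** I turned it by the knob from about -0.37 rad to its stop. The tool pose gave 1.573 rad there, with the force rising to about 6 N. After release, two picture estimates gave 1.56 and 1.60 rad; they differ only by measurement error.

**Bystanders:** The large vial, petri dish, timer and black marker look undisturbed in the last scene view. I didn't check the logbook and pen at the end, but the arm never went near them. In the last top view the arm hid part of the block, so those block checks rest on the wrist and scene cameras.

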